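# Load the lure curing box

## Robot

A 6-joint arm with a two-finger parallel gripper is mounted at the origin on the work surface. World frame = base frame: x ahead of the robot, y to its left, z up, the work surface at z = 0. Lengths are in m, angles in degrees, forces in N, time in s.
With the tool pointing down it reaches from about 0.225 to 0.875 m from the base axis. Payload 3.4 kg.
Tool frame: the origin (TCP) lies midway between the tips of the shut fingers; the grasp point (between the pads) lies 19 mm behind it; z points along the fingers, y is the line along which they close (so a half turn about z gives the same grasp; the last joint's range is limited). The gripper opens to 85 mm and grips with 20 to 120 N. Pads are 22 mm wide; open, the fingers measure 114 mm over their backs; the gripper's body (76 mm by 85 mm) begins 54 mm behind the grasp point. The pads swing forward as they close: fully open they stand 13 mm farther back than shut.
Start: joints at [-79.355, 15.808, 86.224, -0, 77.962, -6.933], TCP at [0.174, -0.548, 0.231] pointing down, gripper open.
Joint ranges: [-165.64, 165.64], [-43.16, 119.46], [12.63, 154.43], [-67.54, 247.53], [6.08, 155.33], [-154.97, 154.97]. Speed limits (degrees/s): [147.25, 147.25, 180, 180, 180, 180].

## Interface

Orientations are given as [roll, pitch, yaw] about the fixed x, y, z axes, in that order (R = Rz(yaw) Ry(pitch) Rx(roll)).
In Python, from cell import bot gives the robot as it stands. Calls block until the motion is done:
- bot.goto(position, orientation): joint-space move of the TCP to a pose.
- bot.move_linear(position, rot=None, max_speed=0.15, force_limit=None): straight line of the TCP; rot=None keeps the orientation; max_speed is the mean speed in m/s. With force_limit (N) it stops when the force on the tool has changed by that much, and returns True; else False.
- bot.move_j(angles): joint-space move.
- bot.open_gripper() and bot.close_gripper(grasp_force=None): open the fingers fully, or close them until they stop; grasp_force is the grip in N (None keeps the last).
- bot.sleep(seconds).
- bot.inverse_kinematics(position, orientation): joint angles nearest the present ones, or None.
- bot.observe(): the state.
- bot.camera(name): name is "scene" or "top"; returns a dict with "color" (400x640x3 uint8, red, green, blue), "fx", "fy", "cx", "cy" (pixels), "k1" (the pictures are not rectified: a ray, as slopes to the right and down, at radius r is drawn at 1 + k1 r^2 times it, then the intrinsics apply), "R" (3x3) and "t" (3): a world point X has camera coordinates R X + t. Camera axes: x right, y down, z forward; pixel columns grow to the right and rows downward; lengths in m; the calibration is good to about 2 mm. A picture is of the moment at which its call begins. There is no depth.
A pose or a line that the arm cannot do raises bot.PlanningError and nothing moves.
- bot.sign_off(): hands the job in; it is judged then, once.
The state is a dict: "time": time; "qpos": joint angles; "dq": joint speeds; "joint_torque": joint torques, N m; "tcp_pos": TCP position; "tcp_rot": TCP orientation; "wrist_force": force on the tool from outside, world axes, zero at the start; "torque": the same for the moment, N m; "finger_gap": opening from 0.0 (shut) to 1.0 (fully open); "grip_force": force on a finger pad.
Only numpy, scipy, OpenCV 4.12 (cv2) and the standard library are available. Lean on these libraries where they do the work, as an engineer would, in place of code of your own. Each camera call takes 0.05 s, during which the arm holds its last target. There are 200 camera calls.

## Task

Load the curing box with all the white lure blanks: turn its rotary switch off, lift the lid off by its knob and lay it flat on the paper sheet, stand every blank upright in a slot of its own in the box's rack, fully home, then put the lid back squarely over the box and turn the switch fully on. Never lift the lid off the box or leave it off while the switch is on, and do not knock over or shove away the tin, the paint bottles or the jar.

Things in the scene. Friction and masses are not known exactly. Their poses are not given: they have to be found in the camera images.
- curing_box: Grey open-topped metal box, 176 (its x) x 146 (its y) mm outside, walls 4 mm thick, rim 64 mm above the bench. Inside lies a wooden rack with its top 20 mm above the bench, with four oblong slots cut in it, two by two. Origin: centre of its underside, on the bench; z up. Fixed to the bench. At the start the lid covers it.
- slot0 (a point): Centre of the floor of rack slot 0 (at -40 mm x, -28 mm y, 8 mm z in the box's frame). 58 mm long along the box's x, 24.5 mm wide along its y, 12 mm deep below the rack's top, 2 mm chamfer; the box's rim is 56 mm above this point. Axes as the box's. A blank's underside rests here when fully home. Any blank fits any slot, either way round.
- slot1 (a point): Centre of the floor of rack slot 1 (at -40 mm x, +28 mm y, 8 mm z in the box's frame). 58 mm long along the box's x, 24.5 mm wide along its y, 12 mm deep below the rack's top, 2 mm chamfer; the box's rim is 56 mm above this point. Axes as the box's. A blank's underside rests here when fully home. Any blank fits any slot, either way round.
- slot2 (a point): Centre of the floor of rack slot 2 (at +40 mm x, -28 mm y, 8 mm z in the box's frame). 58 mm long along the box's x, 24.5 mm wide along its y, 12 mm deep below the rack's top, 2 mm chamfer; the box's rim is 56 mm above this point. Axes as the box's. A blank's underside rests here when fully home. Any blank fits any slot, either way round.
- slot3 (a point): Centre of the floor of rack slot 3 (at +40 mm x, +28 mm y, 8 mm z in the box's frame). 58 mm long along the box's x, 24.5 mm wide along its y, 12 mm deep below the rack's top, 2 mm chamfer; the box's rim is 56 mm above this point. Axes as the box's. A blank's underside rests here when fully home. Any blank fits any slot, either way round.
- box_lid: Loose flat aluminium lid, 188 (its x) x 158 (its y) x 5 mm, 0.25 kg (varies), lying plain on the box's rim (no lip; it overhangs 6 mm all round). Origin: centre of its underside; z up. In its middle stands a black knob, a bar 36 (x) x 16 (y) mm, its top 39 mm above the lid's underside; pinch it across its 16 mm, along the lid's y.
- paper_sheet: Sheet of plain paper board on the bench, 220 (x) x 180 (y) x 2 mm, fixed; the place to lay the lid meanwhile. Origin: centre of its underside, axes along its sides.
- switch (a joint): Rotary power switch of the curing box, rad: 0 = off (stop), 1.2 = on (stop). Grows as the handle turns clockwise seen from above. Stays where it is left; friction 0.06 N m, no spring. It is on at the start.
- switch_grip (a point): Grip point of the switch's black bar handle, on the vertical turning axis; turns with the handle. Its x axis runs along the bar. The bar is 54 mm long, 14 mm thick and its top is 9 mm above this point; below it the fixed grey housing, 66 mm square, has its top 33 mm below this point. Off: the white line on the bar's top points at the black mark on the housing.
- switch_base: The switch's fixed grey housing, 66 x 66 x 36 mm. Origin: centre of its underside, z up. With the switch off the bar lies along its x.
- blank0: Plain white lure blank, leaf-shaped, standing on its flat keel: 68 mm long (its x, nose to tail at 26 mm up; the keel is 40 mm long), 22 mm thick (its y), 50 mm tall, about 60 g. Origin: centre of its underside; z up. Its flanks are flat and parallel: pinch it along its y, for instance 38 mm above the underside. Two to four are on the bench; absent ones read None.
- blank1: Plain white lure blank, leaf-shaped, standing on its flat keel: 68 mm long (its x, nose to tail at 26 mm up; the keel is 40 mm long), 22 mm thick (its y), 50 mm tall, about 60 g. Origin: centre of its underside; z up. Its flanks are flat and parallel: pinch it along its y, for instance 38 mm above the underside. Two to four are on the bench; absent ones read None.
- blank2: Plain white lure blank, leaf-shaped, standing on its flat keel: 68 mm long (its x, nose to tail at 26 mm up; the keel is 40 mm long), 22 mm thick (its y), 50 mm tall, about 60 g. Origin: centre of its underside; z up. Its flanks are flat and parallel: pinch it along its y, for instance 38 mm above the underside. Two to four are on the bench; absent ones read None.
- blank3: Plain white lure blank, leaf-shaped, standing on its flat keel: 68 mm long (its x, nose to tail at 26 mm up; the keel is 40 mm long), 22 mm thick (its y), 50 mm tall, about 60 g. Origin: centre of its underside; z up. Its flanks are flat and parallel: pinch it along its y, for instance 38 mm above the underside. Two to four are on the bench; absent ones read None.
- tin: Bystander: squat plain steel tin, 40 mm across, 30 mm tall, loose, to be left alone. Origin: centre of its underside.
- paint0: Bystander: paint bottle, 34 mm across, 70 mm tall, loose, to be left alone. Origin: centre of its underside.
- paint1: Bystander: paint bottle, 34 mm across, 70 mm tall, loose, to be left alone. Origin: centre of its underside.
- paint2: Bystander: paint bottle, 34 mm across, 70 mm tall, loose, to be left alone. Origin: centre of its underside.
- varnish: Bystander: jar, 68 mm across, 100 mm tall, loose, to be left alone. Origin: centre of its underside.
There are look-alikes about, which are no part of the job. Leave any yellow look-alike of the blank0 alone.

How it is judged (in metres and radians):
On the way, in this order (a step that is already met when the one before it is completed fails the run):
1. the switch is turned off (value of joint switch below 0.12 rad), for 0.2 s.
2. the lid lies flat on the paper sheet, let go, with the switch still off (value of joint switch below 0.12 rad and horizontal distance between box_lid and paper_sheet below 0.05 m and height (world z) of box_lid below 0.006 m and angle between box_lid's own z axis and vertical below 0.04 rad and contact force between the fingers and box_lid below 0.1 N), for 0.2 s.
3. all blanks stand home in the slots and the lid is back on the box, with the switch still off (value of joint switch below 0.12 rad and ((horizontal distance between blank0 and slot0 below 0.006 m and z of blank0 in the frame of slot0 below 0.004 m and angle between the x axis of blank0 and the x axis of curing_box, either way round below 0.12 rad and angle between blank0's own z axis and vertical below 0.1 rad) or (horizontal distance between blank0 and slot1 below 0.006 m and z of blank0 in the frame of slot1 below 0.004 m and angle between the x axis of blank0 and the x axis of curing_box, either way round below 0.12 rad and angle between blank0's own z axis and vertical below 0.1 rad) or (horizontal distance between blank0 and slot2 below 0.006 m and z of blank0 in the frame of slot2 below 0.004 m and angle between the x axis of blank0 and the x axis of curing_box, either way round below 0.12 rad and angle between blank0's own z axis and vertical below 0.1 rad) or (horizontal distance between blank0 and slot3 below 0.006 m and z of blank0 in the frame of slot3 below 0.004 m and angle between the x axis of blank0 and the x axis of curing_box, either way round below 0.12 rad and angle between blank0's own z axis and vertical below 0.1 rad)) and ((horizontal distance between blank1 and slot0 below 0.006 m and z of blank1 in the frame of slot0 below 0.004 m and angle between the x axis of blank1 and the x axis of curing_box, either way round below 0.12 rad and angle between blank1's own z axis and vertical below 0.1 rad) or (horizontal distance between blank1 and slot1 below 0.006 m and z of blank1 in the frame of slot1 below 0.004 m and angle between the x axis of blank1 and the x axis of curing_box, either way round below 0.12 rad and angle between blank1's own z axis and vertical below 0.1 rad) or (horizontal distance between blank1 and slot2 below 0.006 m and z of blank1 in the frame of slot2 below 0.004 m and angle between the x axis of blank1 and the x axis of curing_box, either way round below 0.12 rad and angle between blank1's own z axis and vertical below 0.1 rad) or (horizontal distance between blank1 and slot3 below 0.006 m and z of blank1 in the frame of slot3 below 0.004 m and angle between the x axis of blank1 and the x axis of curing_box, either way round below 0.12 rad and angle between blank1's own z axis and vertical below 0.1 rad)) and ((horizontal distance between blank2 and slot0 below 0.006 m and z of blank2 in the frame of slot0 below 0.004 m and angle between the x axis of blank2 and the x axis of curing_box, either way round below 0.12 rad and angle between blank2's own z axis and vertical below 0.1 rad) or (horizontal distance between blank2 and slot1 below 0.006 m and z of blank2 in the frame of slot1 below 0.004 m and angle between the x axis of blank2 and the x axis of curing_box, either way round below 0.12 rad and angle between blank2's own z axis and vertical below 0.1 rad) or (horizontal distance between blank2 and slot2 below 0.006 m and z of blank2 in the frame of slot2 below 0.004 m and angle between the x axis of blank2 and the x axis of curing_box, either way round below 0.12 rad and angle between blank2's own z axis and vertical below 0.1 rad) or (horizontal distance between blank2 and slot3 below 0.006 m and z of blank2 in the frame of slot3 below 0.004 m and angle between the x axis of blank2 and the x axis of curing_box, either way round below 0.12 rad and angle between blank2's own z axis and vertical below 0.1 rad)) and ((horizontal distance between blank3 and slot0 below 0.006 m and z of blank3 in the frame of slot0 below 0.004 m and angle between the x axis of blank3 and the x axis of curing_box, either way round below 0.12 rad and angle between blank3's own z axis and vertical below 0.1 rad) or (horizontal distance between blank3 and slot1 below 0.006 m and z of blank3 in the frame of slot1 below 0.004 m and angle between the x axis of blank3 and the x axis of curing_box, either way round below 0.12 rad and angle between blank3's own z axis and vertical below 0.1 rad) or (horizontal distance between blank3 and slot2 below 0.006 m and z of blank3 in the frame of slot2 below 0.004 m and angle between the x axis of blank3 and the x axis of curing_box, either way round below 0.12 rad and angle between blank3's own z axis and vertical below 0.1 rad) or (horizontal distance between blank3 and slot3 below 0.006 m and z of blank3 in the frame of slot3 below 0.004 m and angle between the x axis of blank3 and the x axis of curing_box, either way round below 0.12 rad and angle between blank3's own z axis and vertical below 0.1 rad)) and horizontal distance between box_lid and curing_box below 0.01 m and z of box_lid in the frame of curing_box between 0.058 and 0.068 m and angle between box_lid's own z axis and vertical below 0.04 rad and angle between the x axis of box_lid and the x axis of curing_box, either way round below 0.08 rad), for 0.2 s.
4. the switch is turned fully on (value of joint switch above 1.08 rad), for 0.2 s.
At the end, for the whole second after the job is handed in: Every blank stands upright in its own slot: within 4 mm of its floor, 6 mm of its middle, 0.12 rad of its direction. The lid lies on the rim, within 10 mm of centred and 0.08 rad of square. The switch is on (over 1.08 rad). All at rest (value of joint switch above 1.08 rad and ((horizontal distance between blank0 and slot0 below 0.006 m and z of blank0 in the frame of slot0 below 0.004 m and angle between the x axis of blank0 and the x axis of curing_box, either way round below 0.12 rad and angle between blank0's own z axis and vertical below 0.1 rad) or (horizontal distance between blank0 and slot1 below 0.006 m and z of blank0 in the frame of slot1 below 0.004 m and angle between the x axis of blank0 and the x axis of curing_box, either way round below 0.12 rad and angle between blank0's own z axis and vertical below 0.1 rad) or (horizontal distance between blank0 and slot2 below 0.006 m and z of blank0 in the frame of slot2 below 0.004 m and angle between the x axis of blank0 and the x axis of curing_box, either way round below 0.12 rad and angle between blank0's own z axis and vertical below 0.1 rad) or (horizontal distance between blank0 and slot3 below 0.006 m and z of blank0 in the frame of slot3 below 0.004 m and angle between the x axis of blank0 and the x axis of curing_box, either way round below 0.12 rad and angle between blank0's own z axis and vertical below 0.1 rad)) and ((horizontal distance between blank1 and slot0 below 0.006 m and z of blank1 in the frame of slot0 below 0.004 m and angle between the x axis of blank1 and the x axis of curing_box, either way round below 0.12 rad and angle between blank1's own z axis and vertical below 0.1 rad) or (horizontal distance between blank1 and slot1 below 0.006 m and z of blank1 in the frame of slot1 below 0.004 m and angle between the x axis of blank1 and the x axis of curing_box, either way round below 0.12 rad and angle between blank1's own z axis and vertical below 0.1 rad) or (horizontal distance between blank1 and slot2 below 0.006 m and z of blank1 in the frame of slot2 below 0.004 m and angle between the x axis of blank1 and the x axis of curing_box, either way round below 0.12 rad and angle between blank1's own z axis and vertical below 0.1 rad) or (horizontal distance between blank1 and slot3 below 0.006 m and z of blank1 in the frame of slot3 below 0.004 m and angle between the x axis of blank1 and the x axis of curing_box, either way round below 0.12 rad and angle between blank1's own z axis and vertical below 0.1 rad)) and ((horizontal distance between blank2 and slot0 below 0.006 m and z of blank2 in the frame of slot0 below 0.004 m and angle between the x axis of blank2 and the x axis of curing_box, either way round below 0.12 rad and angle between blank2's own z axis and vertical below 0.1 rad) or (horizontal distance between blank2 and slot1 below 0.006 m and z of blank2 in the frame of slot1 below 0.004 m and angle between the x axis of blank2 and the x axis of curing_box, either way round below 0.12 rad and angle between blank2's own z axis and vertical below 0.1 rad) or (horizontal distance between blank2 and slot2 below 0.006 m and z of blank2 in the frame of slot2 below 0.004 m and angle between the x axis of blank2 and the x axis of curing_box, either way round below 0.12 rad and angle between blank2's own z axis and vertical below 0.1 rad) or (horizontal distance between blank2 and slot3 below 0.006 m and z of blank2 in the frame of slot3 below 0.004 m and angle between the x axis of blank2 and the x axis of curing_box, either way round below 0.12 rad and angle between blank2's own z axis and vertical below 0.1 rad)) and ((horizontal distance between blank3 and slot0 below 0.006 m and z of blank3 in the frame of slot0 below 0.004 m and angle between the x axis of blank3 and the x axis of curing_box, either way round below 0.12 rad and angle between blank3's own z axis and vertical below 0.1 rad) or (horizontal distance between blank3 and slot1 below 0.006 m and z of blank3 in the frame of slot1 below 0.004 m and angle between the x axis of blank3 and the x axis of curing_box, either way round below 0.12 rad and angle between blank3's own z axis and vertical below 0.1 rad) or (horizontal distance between blank3 and slot2 below 0.006 m and z of blank3 in the frame of slot2 below 0.004 m and angle between the x axis of blank3 and the x axis of curing_box, either way round below 0.12 rad and angle between blank3's own z axis and vertical below 0.1 rad) or (horizontal distance between blank3 and slot3 below 0.006 m and z of blank3 in the frame of slot3 below 0.004 m and angle between the x axis of blank3 and the x axis of curing_box, either way round below 0.12 rad and angle between blank3's own z axis and vertical below 0.1 rad)) and horizontal distance between box_lid and curing_box below 0.01 m and z of box_lid in the frame of curing_box between 0.058 and 0.068 m and angle between box_lid's own z axis and vertical below 0.04 rad and angle between the x axis of box_lid and the x axis of curing_box, either way round below 0.08 rad and linear speed of each of blank0, blank1, blank2, blank3, box_lid below 0.02 m/s); the robot touches nothing.
It fails at once if the lid is raised more than 30 mm off the box, or is off it, while the switch is on (value of joint switch above 0.6 rad and (z of box_lid in the frame of curing_box above 0.094 m or horizontal distance between box_lid and curing_box above 0.09 m)).
It fails at once if the tin, a paint bottle or the jar is knocked over or shoved more than 80 mm (angle between any of tin, paint0, paint1, paint2, varnish's own z axis and vertical above 0.6 rad or distance of any of tin, paint0, paint1, paint2, varnish from where it was at the start of the episode above 0.08 m).
Of blank0, blank1, blank2, blank3 only 2 to 4 are there at a start; the rules pass over those that are not, and their reading is None.
At some moment in a run one of box_lid may be knocked a few centimetres aside while the robot is not near it.
It also fails if it takes over 210 s, if anything falls off the work surface, if the arm or the gripper's body presses on something with over 40 N, if the wrist force passes 120 N, or if a joint passes its speed limit or range.

## Working session

There is one attempt and no reset: what is moved stays moved. The work goes in short steps, each a Python script; the robot and the scene stay as the last script left them, time stands still between calls to the robot, and variables do not carry over. Pictures are saved under pics/ and viewed, at most 15 in all, crops included, and the job is handed in when it is done.

```bash
ls; mkdir -p pics
python3 - <<'E'
from cell import bot
import cv2
for n in("top","scene"):
    c=bot.camera(n); cv2.imwrite(f"pics/{n}0.png",c["color"][:,:,::-1])
    print(n,c["fx"],c["cx"],c["cy"],c["k1"],c["R"],c["t"])
E
```

```text
pics
top 441.9527251454167 326.1278060862157 201.071323339234 0.013811312606484678 [[ 0.00903655 -0.99980285  0.01768032]
 [-0.98689456 -0.01176586 -0.16093694]
 [ 0.16111324 -0.0159943  -0.98680632]] [0.02316651 0.57399473 1.07285433]
scene 463.78189181830805 319.6736688469013 200.8626730197465 -0.005329292464524298 [[ 9.49262250e-02  9.95483902e-01  9.01110432e-04]
 [ 6.54327153e-01 -6.17123482e-02 -7.53689302e-01]
 [-7.50229958e-01  7.21345012e-02 -6.57230268e-01]] [-0.09950409 -0.31369424  1.68110682]
```

View pics/top0.png

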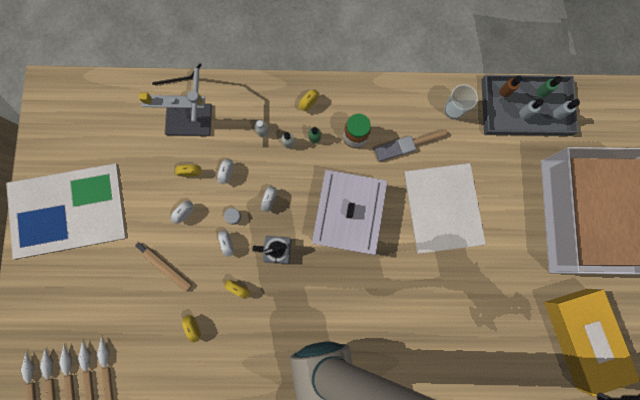

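View pics/scene0.png

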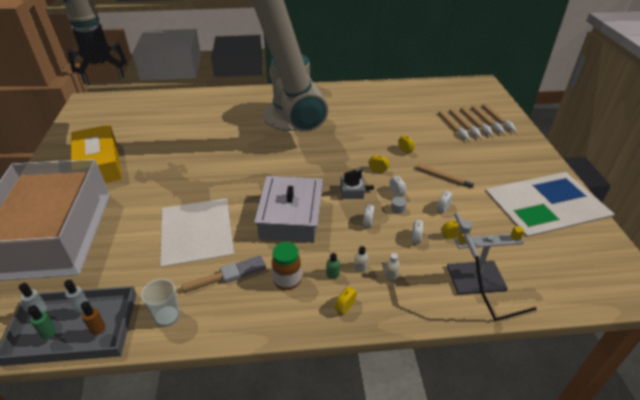

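The top view shows four white blanks near (226,171), (181,211), (269,199) and (225,243). The tin is at (232,216), the switch at (277,250), the lid knob at (350,210) and the paper at (445,208). The yellow ones are decoys. Next: enlarged crops.

```bash
cat > h.py <<'E'
from cell import bot
import numpy as np, cv2
def cal(c): return np.array([[c["fx"],0,c["cx"]],[0,c["fy"],c["cy"]],[0,0,1.]]), np.array([c["k1"],0,0,0,0.])
def px2w(c,uv,z):
    K,d=cal(c); p=cv2.undistortPoints(np.array(uv,float).reshape(-1,1,2),K,d).reshape(-1,2)
    rays=np.c_[p,np.ones(len(p))]@c["R"]; o=-c["R"].T@c["t"]
    return o+rays*((z-o[2])/rays[:,2])[:,None]
def w2px(c,X):
    K,d=cal(c); return cv2.projectPoints(np.array(X,float).reshape(-1,1,3),cv2.Rodrigues(c["R"])[0],c["t"],K,d)[0].reshape(-1,2)
def crop(im,x,y,w,h,s,f,pts=()):
    o=cv2.resize(im[y:y+h,x:x+w,::-1],None,fx=s,fy=s,interpolation=cv2.INTER_CUBIC)
    for a in range((x//20+1)*20,x+w,20): cv2.line(o,((a-x)*s,0),((a-x)*s,8),(0,0,255),1); cv2.putText(o,str(a),((a-x)*s-12,20),0,.4,(0,0,255))
    for a in range((y//20+1)*20,y+h,20): cv2.line(o,(0,(a-y)*s),(8,(a-y)*s),(0,0,255),1); cv2.putText(o,str(a),(10,(a-y)*s+4),0,.4,(0,0,255))
    for q in pts: cv2.circle(o,(int((q[0]-x+.5)*s),int((q[1]-y+.5)*s)),2,(255,0,255),-1)
    cv2.imwrite(f,o)
E
python3 - <<'E'
from h import *
c=bot.camera("top")
crop(c["color"],160,150,140,120,5,"pics/t1.png")
crop(c["color"],300,155,190,105,4,"pics/t2.png")
# white segmentation
hsv=cv2.cvtColor(c["color"],cv2.COLOR_RGB2HSV)
m=((hsv[...,1]<45)&(hsv[...,2]>110)).astype(np.uint8)
n,l,s,ce=cv2.connectedComponentsWithStats(m)
for i in range(1,n):
    if s[i,4]>60 and 160<ce[i][0]<500 and 150<ce[i][1]<270: print(s[i],ce[i],cv2.minAreaRect(np.argwhere(l==i)[:,::-1].astype(np.float32)))
E
```

```text
[217 159  13  25 198] [222.59090909 171.09090909] ((222.54017639160156, 170.74742126464844), (9.059961318969727, 24.482255935668945), 14.743562698364258)
[ 404  163   82   91 5650] [443.87840708 207.90159292] ((444.35394287109375, 207.60549926757812), (84.9769515991211, 68.8234634399414), 80.72740173339844)
[ 312  169   75   86 4493] [349.0754507  211.87936791] ((349.70404052734375, 211.6280059814453), (65.11429595947266, 75.75798034667969), 10.30484676361084)
[261 186  13  26 189] [266.64021164 198.17460317] ((266.70001220703125, 198.40000915527344), (8.538147926330566, 24.981992721557617), 18.43494987487793)
[171 201  18  23 199] [178.55276382 211.86432161] ((178.8328857421875, 211.19760131835938), (10.352025985717773, 24.92726707458496), 34.508522033691406)
[224 208  15  16 194] [231.03608247 215.28865979] ((231.0, 215.5), (15.0, 14.0), 90.0)
[218 230  13  27 211] [223.73933649 243.09478673] ((223.78634643554688, 243.3236846923828), (26.152759552001953, 9.082608222961426), 75.0685806274414)
[264 237  23  12  94] [272.87234043 241.31914894] ((275.0, 242.5), (22.0, 11.0), 0.0)
```

View pics/t1.png

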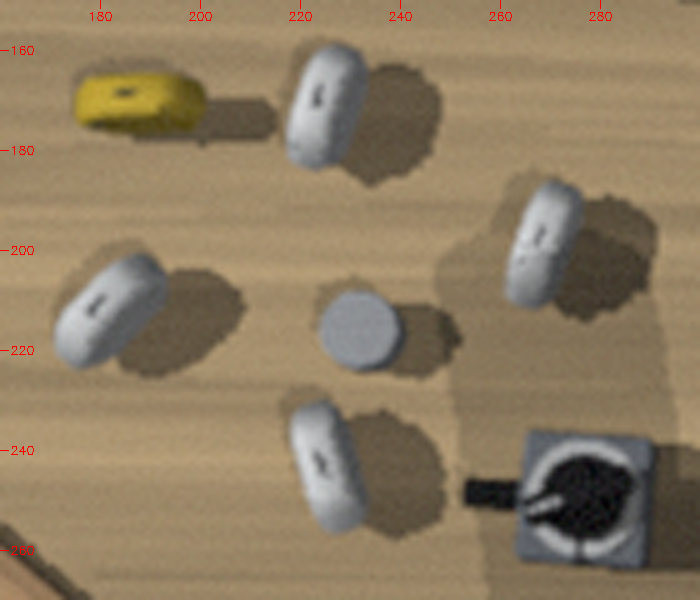

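View pics/t2.png

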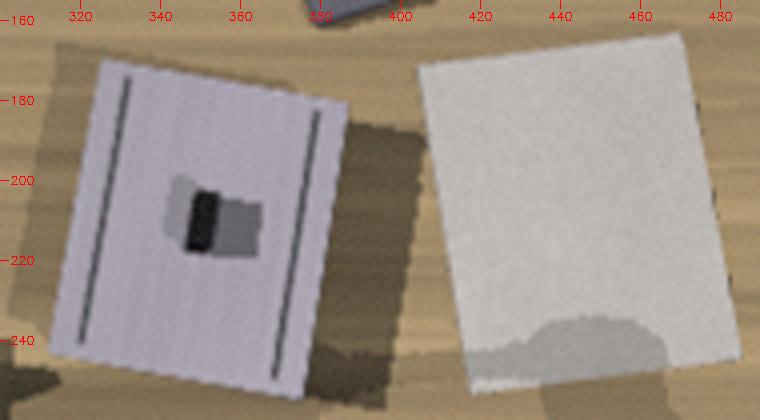

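```bash
cat >> h.py <<'E'
from scipy.optimize import least_squares, minimize
def tf(p,P):
    P=np.asarray(P,float); ca,sa=np.cos(p[2]),np.sin(p[2])
    return np.c_[p[0]+ca*P[:,0]-sa*P[:,1],p[1]+sa*P[:,0]+ca*P[:,1],P[:,2]]
def fitpts(c,uv,P,p0):
    r=least_squares(lambda p:(w2px(c,tf(p,P))-np.array(uv)).ravel(),p0); return r.x,np.sqrt(np.mean(r.fun**2))
A=np.linspace(0,2*np.pi,24,endpoint=False)
BL=np.array([[x,s*.011,z] for x,z in [(-.02,0),(.02,0),(-.034,.026),(.034,.026),(-.029,.038),(.029,.038),(-.015,.05),(.015,.05),(-.03,.015),(.03,.015)] for s in(-1,1)])
def silh(c,P,s=4,win=None):
    x,y,w,h=win; q=((w2px(c,P)-[x,y]+.5)*s).astype(np.float32)
    m=np.zeros((h*s,w*s),np.uint8); cv2.fillConvexPoly(m,cv2.convexHull(q).round().astype(np.int32),1); return m
def fitblank(c,u,v,yaw,z0=0.,wid=40):
    win=(int(u)-wid//2,int(v)-wid//2,wid,wid); x,y,w,h=win; s=4
    im=cv2.resize(c["color"][y:y+h,x:x+w],None,fx=s,fy=s,interpolation=cv2.INTER_LINEAR)
    hs=cv2.cvtColor(im,cv2.COLOR_RGB2HSV); M=((hs[...,1]<55)&(hs[...,2]>85)).astype(np.uint8)
    n,l=cv2.connectedComponents(M); M=(l==l[h*s//2,w*s//2]).astype(np.uint8)
    P=BL+[0,0,z0]
    f=lambda p:(lambda m:1-(m&M).sum()/(m|M).sum())(silh(c,tf(p,P),s,win))
    w0=px2w(c,[[u,v]],z0+.03)[0]; best=None
    for dy in(-.2,0,.2):
        p0=np.array([w0[0],w0[1],yaw+dy])
        r=minimize(f,p0,method="Nelder-Mead",options=dict(initial_simplex=[p0,p0+[.006,0,0],p0+[0,.006,0],p0+[0,0,.2]],xatol=1e-4,fatol=1e-4))
        if best is None or r.fun<best.fun: best=r
    return best.x,1-best.fun
def rect(lx,ly,z): return [[sx*lx/2,sy*ly/2,z] for sx,sy in((1,1),(1,-1),(-1,-1),(-1,1))]
E
python3 - <<'E'
from h import *
c=bot.camera("top"); s=bot.camera("scene")
print("cam",-c["R"].T@c["t"])
pts=[]
for n,u,v,yaw in(("A",225,171,-.25),("B",181,211,-.7),("C",268,198,-.25),("D",225,243,.25)):
    p,q=fitblank(c,u,v,yaw); print(n,p.round(4),np.degrees(p[2]).round(1),"IoU",round(q,3)); pts+=list(w2px(c,tf(p,BL)))
lid,e=fitpts(c,[(326,169.5),(386.5,180),(375.5,254.5),(312.5,243.5)],rect(.188,.158,.069),[.45,0,-.2]); print("lid",lid.round(4),e)
print("knob",px2w(c,[[350.5,210]],.103))
pap,e=fitpts(c,[(404.5,171.5),(470,163.5),(485,244),(417.5,253.5)],rect(.22,.18,.002),[.45,-.2,.1]); print("paper",pap.round(4),e)
sw,e=fitpts(c,[(265.5,236),(291,238),(289,263),(263.5,262)],rect(.066,.066,.036),[.35,.15,0]); print("switch",sw.round(4),e)
a=sw[2]+np.pi-1.2
for k in(0,): 
  bar=[[sw[0]+t*np.cos(a),sw[1]+t*np.sin(a),.078] for t in(-.027,0,.027)]; print(w2px(c,bar))
crop(c["color"],160,150,140,120,5,"pics/t3.png",pts+list(w2px(c,bar)))
crop(s["color"],320,150,160,110,5,"pics/s3.png",list(w2px(s,bar)))
E
```

```text
cam [0.3934119  0.04707503 1.1506668 ]
A [ 0.6534  0.2924 -0.2687] -15.4 IoU 0.92
B [ 0.5449  0.3975 -0.7233] -41.4 IoU 0.917
C [ 0.5823  0.1788 -0.3186] -18.3 IoU 0.829
D [0.4672 0.2837 0.3367] 19.3 IoU 0.829
lid [ 0.545  -0.0302 -0.1619] 0.4702020554056232
knob [[ 0.54347787 -0.02851709  0.103     ]]
paper [ 0.5675 -0.2831  0.1388] 0.3752435777803752
switch [ 0.4506  0.1503 -0.05  ] 0.47813188013672897
[[286.39482996 245.32731007]
 [275.66913727 248.76425618]
 [264.90448613 252.2142529 ]]
```

View pics/t3.png

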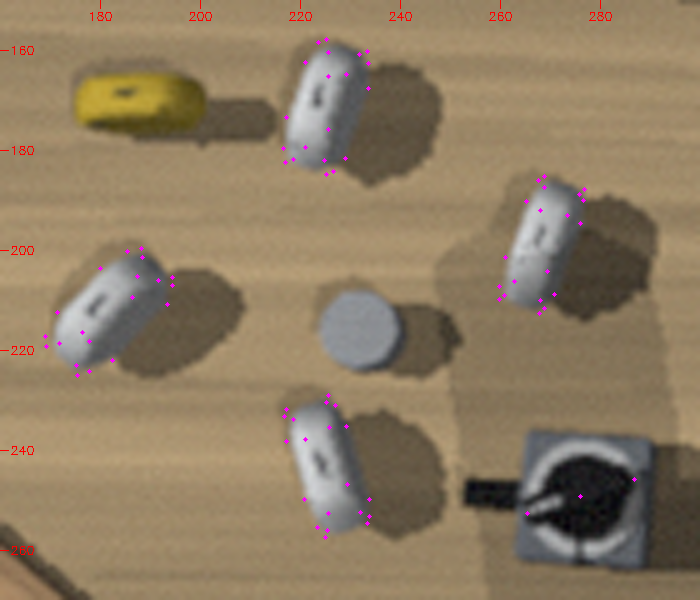

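View pics/s3.png

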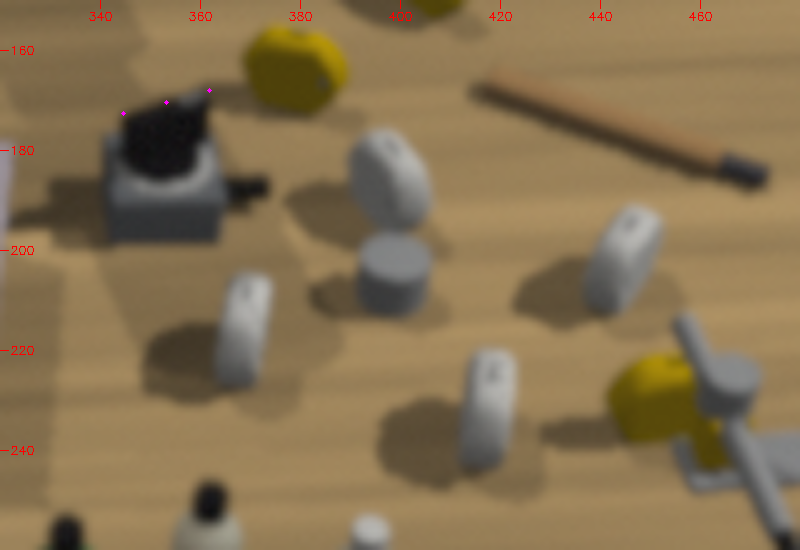

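Everything fits: the knob reading agrees with the lid fit to 2 mm, and the bar prediction matches both views. Now turning the switch off.

```bash
cat >> h.py <<'E'
SW=np.array([.4506,.1503,-.05]); LID=np.array([.545,-.0302,-.1619]); PAP=np.array([.5675,-.2831,.1388])
def D(yaw): return [180,0,float((np.degrees(yaw)+180)%360-180)]
def near(yaw,ref=0):  # half-turn equivalent nearest ref
    return yaw-np.pi*np.round((yaw-ref)/np.pi)
def j6ok(pos,yaws):
    out=[]
    for k in(0,np.pi):
        q=[bot.inverse_kinematics(list(pos),D(y+k)) for y in yaws]
        if all(x is not None for x in q): out.append((max(abs(x[5]) for x in q),k))
    return min(out)[1]
def st(m=""):
    o=bot.observe(); print(m,round(o["time"],1),np.round(o["tcp_pos"],4),np.round(o["tcp_rot"],1),"gap",round(o["finger_gap"],3),"grip",round(o["grip_force"],1),"F",np.round(o["wrist_force"],1),"T",np.round(o["torque"],2),"j6",round(o["qpos"][5],1))
def turn(a0,a1,n=4):
    p=[SW[0],SW[1],.05]; k=j6ok(p,[a0,a1]); a0+=k;a1+=k
    bot.goto([*p[:2],.2],D(a0)); bot.open_gripper(); bot.move_linear([*p[:2],.051],force_limit=15)
    st("at"); bot.close_gripper(30); st("grip")
    for t in np.linspace(0,1,n+1)[1:]: bot.move_linear(p,D(a0+t*(a1-a0)),.05)
    st("turned"); bot.open_gripper(); bot.move_linear([*p[:2],.2],max_speed=.25)
E
python3 - <<'E'
from h import *
a=SW[2]+np.pi-1.2
turn(a,a+1.25)
c=bot.camera("top"); bot.goto([.45,.15,.3],bot.observe()["tcp_rot"])
k=j6ok([LID[0],LID[1],.15],[LID[2]])
bot.goto([LID[0],LID[1],.3],D(LID[2]+k))
st()
s=bot.camera("scene");c=bot.camera("top")
crop(s["color"],240,130,160,120,5,"pics/s4.png")
cv2.imwrite("pics/t4.png",c["color"][:,:,::-1])
E
```

```text
at 4.3 [0.4513 0.1504 0.0516] [179.9   0.  108.4] gap 0.997 grip 0.0 F [ 1.   0.5 -0.6] T [-0.04  0.04  0.01] j6 -8.3
grip 4.9 [0.4522 0.1505 0.0515] [179.8   0.  108.4] gap 0.159 grip 35.4 F [3.7 0.9 0.8] T [ 0.08 -0.46  0.  ] j6 -8.3
turned 6.8 [0.4531 0.1513 0.0515] [179.8   0.3 179.7] gap 0.162 grip 54.6 F [4. 1. 7.] T [ 0.2  -0.38 -1.14] j6 -79.8
 11.2 [ 0.5449 -0.03    0.2998] [-180.     0.    -9.3] gap 0.998 grip 0.0 F [ 0.2  0.  -0.4] T [-0.05  0.03  0.  ] j6 88.8
```

View pics/s4.png

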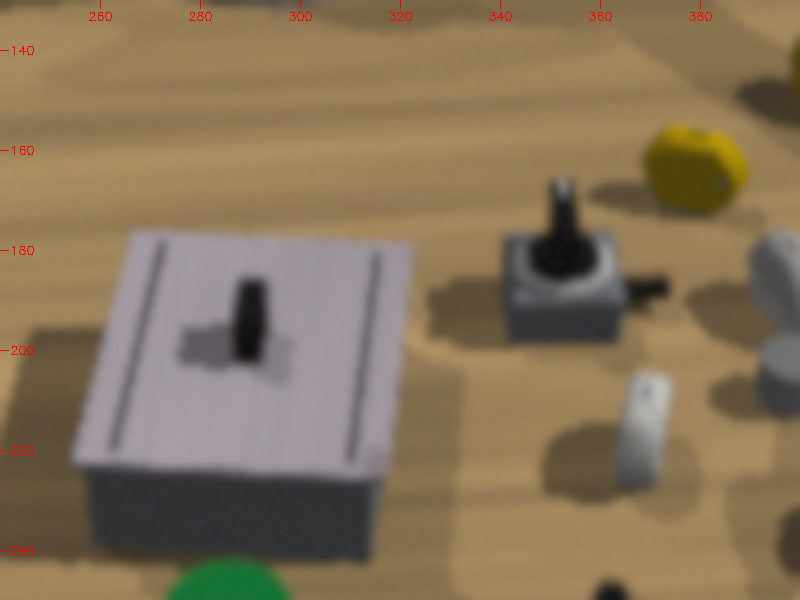

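The switch is off: the white line points at the mark. Next, the lid.

Run:
```python
from h import *
k=j6ok([LID[0],LID[1],.15],[LID[2]])
x,y=LID[:2]; x-=.0005; y+=.0008
bot.move_linear([x,y,.12],D(LID[2]+k)); print(bot.move_linear([x,y,.074],max_speed=.05,force_limit=10)); st("knob")
bot.close_gripper(60); st("grip")
p=bot.observe()["tcp_pos"]
bot.move_linear([p[0],p[1],.085],max_speed=.05); st("lift")
bot.move_linear([p[0],p[1],.18]); 
bot.move_linear([PAP[0],PAP[1],.18],D(PAP[2]+k),.2)
bot.move_linear([PAP[0],PAP[1],.03],max_speed=.1); st("pre")
print(bot.move_linear([PAP[0],PAP[1],.009],max_speed=.02,force_limit=6)); st("down")
bot.open_gripper(); bot.move_linear([PAP[0],PAP[1],.2]); st("off")
bot.goto([.3,-.35,.3],D(PAP[2]+k))
c=bot.camera("top"); crop(c["color"],300,155,190,105,4,"pics/t5.png"); cv2.imwrite("pics/t5raw.png",c["color"][:,:,::-1])
```

```text
False
knob 13.8 [ 0.5448 -0.0294  0.0743] [180.   -0.   -9.3] gap 0.998 grip 0.0 F [ 0.2 -0.1  0.6] T [-0.01 -0.03  0.01] j6 88.9
grip 14.4 [ 0.5447 -0.0295  0.0742] [180.   -0.   -9.3] gap 0.174 grip 59.2 F [-0.2 -0.1  1.7] T [-0.06  0.08 -0.03] j6 88.9
lift 14.8 [ 0.5449 -0.0295  0.0853] [-180.    -0.    -9.3] gap 0.175 grip 58.8 F [-1.   0.5 -2.1] T [ 0.01 -0.04 -0.  ] j6 88.9
pre 18.6 [ 0.568  -0.2834  0.0307] [ 1.799e+02 -1.000e-01  8.000e+00] gap 0.178 grip 58.7 F [ 0.5  0.1 -1.3] T [-0.01  0.02 -0.03] j6 49.3
True
down 19.5 [ 0.5674 -0.283   0.0122] [-180.    0.    8.] gap 0.175 grip 59.4 F [0.  0.8 4.3] T [-0.01  0.02 -0.  ] j6 49.2
off 21.6 [ 0.5669 -0.2828  0.1989] [-179.8    0.2    8. ] gap 1.001 grip 0.0 F [-0.1 -0.3  0.1] T [-0.03 -0.02 -0.  ] j6 49.3
```

View pics/t5.png

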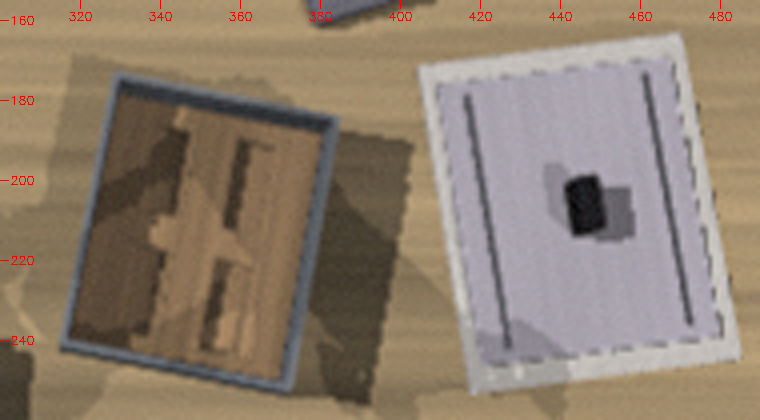

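Run:
```python
from h import *
c=bot.camera("top")
B,e=fitpts(c,[(328.8,173),(384.5,184.2),(373,252.3),(315,242.3)],rect(.176,.146,.064),[.54,-.03,-.16]); print("box",B.round(4),e)
pts=list(w2px(c,tf(B,rect(.176,.146,.064))))
for sx in(-.04,.04):
  for sy in(-.028,.028):
    pts+=list(w2px(c,tf(B,np.array(rect(.058,.0245,.02))+[sx,sy,0])))+list(w2px(c,tf(B,[[sx,sy,.008]])))
im=cv2.convertScaleAbs(c["color"],alpha=1.5)
crop(im,310,165,80,95,6,"pics/t6.png",pts)
l,e=fitpts(c,[(410,176),(467.5,169),(480.5,238.5),(420.5,247)],rect(.188,.158,.007),PAP); print("lid",l.round(4),e)
```

```text
box [ 0.5428 -0.031  -0.1778] 0.5009629820262501
lid [ 0.5676 -0.2828  0.1362] 0.35103473636882787
```

View pics/t6.png

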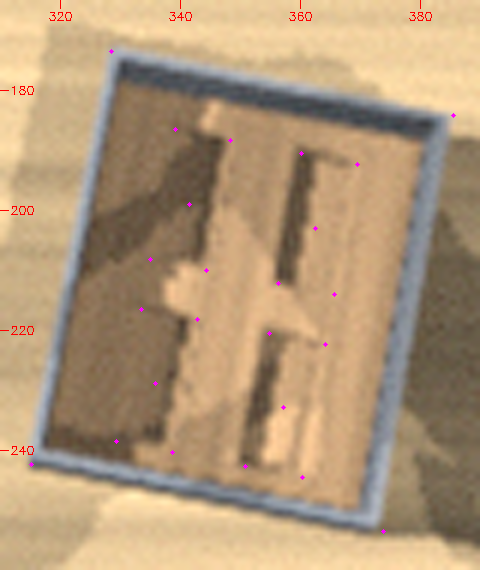

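Lid lies on the paper, centred within a millimetre, and the box fits at (0.543,-0.031). The slot edges lie within about 0.5 px of the prediction. Next: fully open fingers won't clear the box walls at the slots, so I'm checking what the gripper calls allow.

Only full opening exists. At home depth the outer finger will lightly stall on the wall (41 mm from the slot centre) before the inner one reaches a neighbouring blank (45 mm). So I grip gently and fairly high. First blank:

```bash
cat >> h.py <<'E'
BOX=np.array([.5428,-.0305,-.1760]); H=.026
SL=[(-.04,-.028),(-.04,.028),(.04,-.028),(.04,.028)]
BLK=dict(A=(.6534,.2924,-.2687),B=(.5449,.3975,-.7233),C=(.5823,.1788,-.3186),D=(.4672,.2837,.3367))
def pick(b):
    x,y,a=b; a=near(a); k=j6ok([x,y,.15],[a])
    bot.open_gripper(); bot.goto([x,y,.15],D(a+k)); print("hit",bot.move_linear([x,y,H],max_speed=.12,force_limit=15))
    bot.close_gripper(25); st("picked"); bot.move_linear([x,y,.17],max_speed=.2)
def insert(si):
    s=SL[si]; k=j6ok([*BOX[:2],.15],[BOX[2]]); R=D(BOX[2]+k)
    P=lambda dy,z: [*tf(BOX,[[s[0],s[1]+dy,0]])[0][:2],z]
    bot.goto(P(0,.17),R); bot.move_linear(P(0,.024+H),max_speed=.1); st("above")
    tgt=.008+H
    for dy in(0,.0015,-.0015,.003,-.003,.0045,-.0045):
        bot.move_linear(P(dy,.023+H),max_speed=.03)
        hit=bot.move_linear(P(dy,tgt-.001),max_speed=.02,force_limit=7); z=bot.observe()["tcp_pos"][2]
        print("dy",dy,hit,"z",round(z-H,4))
        if z<tgt+.0025: return P(dy,.17)
    return None
def release(up):
    bot.open_gripper(); st("open"); bot.move_linear([*up[:2],.10],max_speed=.06); bot.open_gripper(); bot.move_linear(up); st("up")
E
python3 - <<'E'
from h import *
pick(BLK["C"]); st("lifted"); up=insert(1); st("ins"); print(up)
E
```

```text
hit False
picked 27.0 [0.5824 0.1788 0.0263] [180.    0.  161.7] gap 0.25 grip 29.1 F [0.8 0.4 2.3] T [-0.04 -0.01  0.03] j6 -61.2
lifted 27.9 [0.5813 0.1786 0.1687] [-1.799e+02 -1.000e-01  1.617e+02] gap 0.253 grip 28.8 F [-0.1 -0.5 -1.4] T [-0.05  0.02 -0.02] j6 -61.2
above 31.5 [0.5089 0.004  0.0506] [-1.80e+02 -1.00e-01 -1.01e+01] gap 0.247 grip 28.8 F [-0.   0.3 -0.8] T [-0.01 -0.06 -0.03] j6 92.7
dy 0 True z 0.0082
ins 32.5 [0.5104 0.0038 0.0342] [-180.    -0.2  -10.1] gap 0.248 grip 29.3 F [-0.1  0.3  4.9] T [-0.01  0.08 -0.02] j6 92.7
[np.float64(0.5083205202162757), np.float64(0.004071165352700357), 0.17]
```

Run:
```python
from h import *
bot.open_gripper(); st("open")
```

```text
open 33.2 [ 0.5072 -0.0081  0.0303] [ 1.788e+02  1.000e-01 -9.500e+00] gap 0.925 grip 19.9 F [ -1.2 -42.  -25.7] T [-7.18  0.37 -0.36] j6 92.8
```

The finger on the wall pushed the compliant arm 12 mm aside at 42 N, which is within limits. I'll lift out carefully and look. The next blanks will be gripped higher, released part-inserted, then pressed home.

Run:
```python
from h import *
o=bot.observe()["tcp_pos"]
up=[.5083,.0041]
bot.move_linear([o[0],o[1],.06],max_speed=.06); st(); bot.move_linear([o[0],o[1],.1],max_speed=.06); st("u")
bot.move_linear([.5083,.0041,.2])
bot.goto([.45,.3,.25],bot.observe()["tcp_rot"]); c=bot.camera("top")
pts=list(w2px(c,tf(BOX,np.array(rect(.03,.02,.058))+[-.04,.028,0])))+list(w2px(c,tf(BOX,rect(.176,.146,.064))))
crop(cv2.convertScaleAbs(c["color"],alpha=1.4),310,165,80,95,6,"pics/t7.png",pts)
```

```text
33.9 [ 0.5073 -0.0075  0.0602] [-180.    -0.3  -10.1] gap 0.997 grip 0.0 F [-0.6 -0.3 -0.9] T [ 0.05 -0.02  0.01] j6 91.3
u 34.7 [ 0.5069 -0.008   0.0999] [-180.    -0.2  -10.1] gap 1.0 grip 0.0 F [-0.4 -0.1 -0. ] T [-0.02  0.05 -0.04] j6 91.3
```

View pics/t7.png

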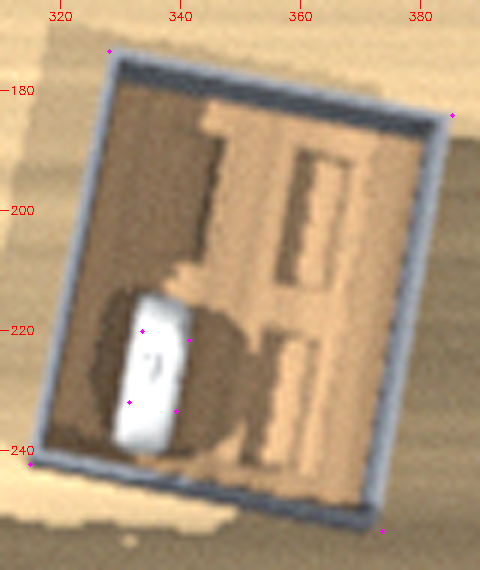

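Blank C stands in slot 1, upright, spanning roughly (330–342, 214–240) in pixels. Continuing with D and the gentler release.

```bash
cat >> h.py <<'E'
def load(b,si,h=.036,zr=.015):
    global H; H=h; pick(b); st("lifted")
    s=SL[si]; k=j6ok([*BOX[:2],.15],[BOX[2]]); R=D(BOX[2]+k)
    P=lambda dy,z: [*tf(BOX,[[s[0],s[1]+dy,0]])[0][:2],z]
    bot.goto(P(0,.18),R); bot.move_linear(P(0,.024+h),max_speed=.1)
    for dy in(0,.0015,-.0015,.003,-.003,.0045,-.0045):
        bot.move_linear(P(dy,.023+h),max_speed=.03)
        bot.move_linear(P(dy,zr+h-.004),max_speed=.02,force_limit=7); z=bot.observe()["tcp_pos"][2]-h
        print("dy",dy,"z",round(z,4))
        if z<zr+.001: break
    else: print("NOT IN"); return
    bot.open_gripper(); st("open"); q=bot.observe()["tcp_pos"]
    bot.move_linear([q[0],q[1],.09],max_speed=.1); bot.move_linear(P(dy,.12)); bot.close_gripper(25)
    bot.move_linear(P(dy,.07),max_speed=.08); hit=bot.move_linear(P(dy,.052),max_speed=.02,force_limit=15); st(f"push {hit}")
    bot.move_linear(P(dy,.18),max_speed=.2)
E
python3 - <<'E'
from h import *
load(BLK["D"],3)
E
```

```text
hit False
picked 41.7 [0.4673 0.2837 0.0363] [-180.     0.  -160.7] gap 0.252 grip 27.2 F [-0.7 -0.7  2. ] T [-0.05  0.04  0.03] j6 -85.3
lifted 42.5 [0.4663 0.2833 0.1688] [-1.800e+02 -1.000e-01 -1.607e+02] gap 0.249 grip 26.9 F [-0.9 -1.  -1.1] T [ 0.02 -0.08  0.05] j6 -85.3
dy 0 z 0.0184
dy 0.0015 z 0.0193
dy -0.0015 z 0.0109
open 49.5 [ 0.585  -0.0185  0.046 ] [179.2   0.2  -9.8] gap 0.999 grip 9.9 F [ -3.4 -19.9  -4.8] T [-3.4   0.47 -0.08] j6 92.2
push True 52.6 [ 0.5865 -0.0113  0.0581] [ 1.80e+02  1.00e-01 -1.01e+01] gap 0.001 grip 2.4 F [-0.1  0.4  5.2] T [ 0.06  0.08 -0.01] j6 92.2
```

```bash
sed -i 's/zr+h-.004/zr+h-.0015/; s/zr=.015/zr=.0145/; s/for dy in(0,.0015,-.0015,.003,-.003,.0045,-.0045):\n        bot.move_linear(P(dy,.023+h)/&/' h.py
python3 - <<'E'
from h import *
import h
h.BOX=BOX+[0,-.001,0]
load(BLK["A"],2)
bot.goto([.45,.3,.25],bot.observe()["tcp_rot"]); c=bot.camera("top")
crop(cv2.convertScaleAbs(c["color"],alpha=1.2),300,155,190,105,4,"pics/t8.png")
for n,u,v,yaw in(("B",181,211,-.7),): print(fitblank(c,u,v,yaw))
E
```

```text
hit False
picked 58.1 [0.6535 0.2924 0.0363] [180.    0.  164.6] gap 0.251 grip 28.4 F [-0.2  0.4  2.2] T [-0.05  0.12  0.04] j6 -56.1
lifted 58.9 [0.6525 0.2921 0.1686] [-1.799e+02 -1.000e-01  1.646e+02] gap 0.248 grip 28.2 F [-0.3  0.8 -0.1] T [-0.01 -0.03 -0.04] j6 -56.1
dy 0 z 0.0129
open 63.9 [ 0.5776 -0.0579  0.0474] [-1.792e+02  1.000e-01 -1.040e+01] gap 0.995 grip 10.9 F [ 6.1 21.6 -9.4] T [ 3.76 -1.02  0.06] j6 86.7
push True 67.0 [ 0.5768 -0.066   0.0581] [-1.80e+02  1.00e-01 -1.01e+01] gap -0.002 grip 2.9 F [-0.9 -0.4  5.9] T [-0.04  0.18  0.02] j6 86.7
(array([ 0.54759158,  0.39504837, -0.7589341 ]), np.float64(0.6145497710700356))
```

View pics/t8.png

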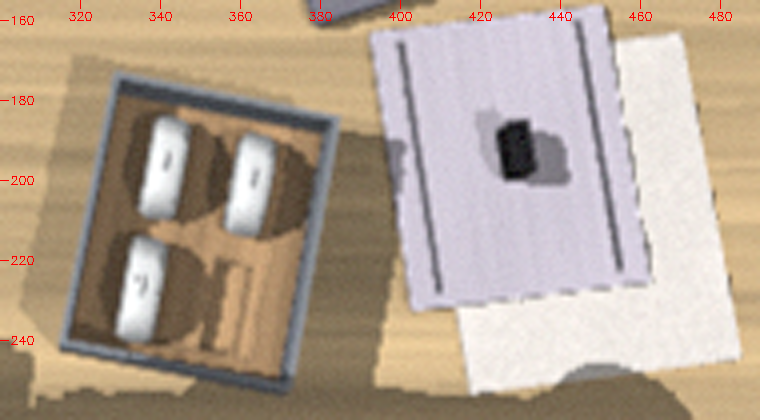

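Three blanks stand upright in the box. As warned, the lid has been knocked aside on the paper; its knob is now at about (428,192). Loading blank B, then re-measuring the lid.

Run:
```python
from h import *
import h
h.BOX=BOX+[0,-.0005,0]
load(BLK["B"],0)
bot.goto([.35,.35,.3],bot.observe()["tcp_rot"]); c=bot.camera("top")
crop(cv2.convertScaleAbs(c["color"],alpha=1.15),300,150,190,110,4,"pics/t9.png")
```

```text
hit False
picked 74.0 [0.545  0.3976 0.0363] [180.    0.  138.6] gap 0.246 grip 28.5 F [-1.1 -0.6  2.2] T [-0.03  0.09 -0.03] j6 -18.4
lifted 74.8 [0.5441 0.397  0.1686] [-179.9   -0.   138.6] gap 0.245 grip 28.2 F [-0.1 -0.2 -0.8] T [-0.01  0.05  0.02] j6 -18.4
dy 0 z 0.0129
open 79.3 [ 0.4987 -0.043   0.0474] [-179.1    0.2  -10.5] gap 0.996 grip 13.6 F [  7.3  26.8 -11. ] T [ 4.69 -1.28  0.16] j6 86.2
push True 82.4 [ 0.4982 -0.0516  0.0593] [180.    0.  -10.1] gap -0.006 grip 3.3 F [-1.3 -0.1  6.4] T [0.06 0.14 0.03] j6 86.2
```

View pics/t9.png

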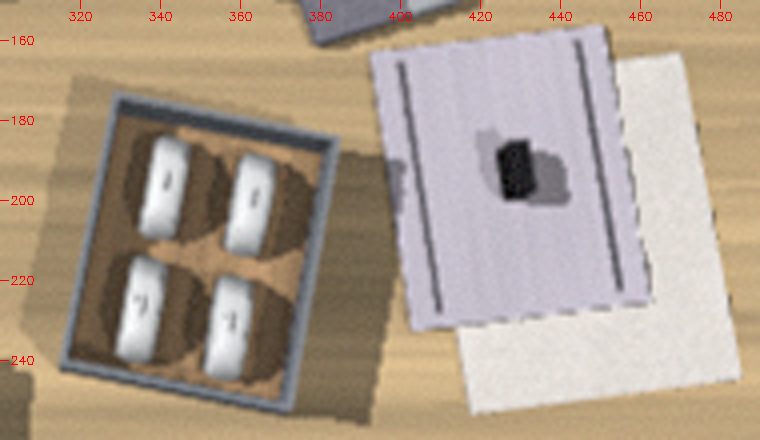

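All four blanks stand upright in slots. Lid corners now at about (392,162.5), (450.8,156), (462.5,225) and (402.5,232.3).

Run:
```python
from h import *
c=bot.camera("top")
l,e=fitpts(c,[(392,162.5),(450.8,156),(462.5,225),(402.5,232.3)],rect(.188,.158,.007),[.6,-.25,.1]); print("lid",l.round(4),e)
print("knob",px2w(c,[[428.3,192]],.041))
b,e=fitpts(c,[(328.2,172.8),(384.3,184.3),(372.5,252.3),(316,241.8)],rect(.176,.146,.064),[.54,-.03,-.16]); print("box",b.round(4),e)
for n,i,uv in(("D",3,(341,196.5)),("A",2,(362.3,201)),("C",1,(335,227)),("B",0,(356.8,231.5))):
    p=tf(BOX,[[*SL[i],.058]])[0]; w=px2w(c,[uv],.05)[0]; print(n,(w-p).round(4))
```

```text
lid [ 0.6036 -0.2373  0.1291] 0.1749859350017513
knob [[ 0.60124879 -0.23245364  0.041     ]]
box [ 0.5432 -0.0308 -0.1761] 0.6714333863617499
D [-0.0018  0.0017 -0.008 ]
A [-0.0029  0.0029 -0.008 ]
C [-0.0006  0.0024 -0.008 ]
B [-0.0015  0.003  -0.008 ]
```

Run:
```python
from h import *
L=[.6031,-.2360,.1291]
k=j6ok([LID[0],LID[1],.15],[LID[2]])
bot.open_gripper(); bot.goto([.45,0,.3],D(L[2]+k)); bot.goto([L[0],L[1],.12],D(L[2]+k))
print(bot.move_linear([L[0],L[1],.012],max_speed=.08,force_limit=10)); bot.close_gripper(60); st("grip")
bot.move_linear([L[0],L[1],.03],max_speed=.05); st(); bot.move_linear([L[0],L[1],.18])
x,y,a=BOX; R=D(a+k)
bot.move_linear([x,y,.18],R,.2); bot.move_linear([x,y,.095],max_speed=.1); st("pre")
c=bot.camera("top"); s=bot.camera("scene"); crop(s["color"],240,150,120,110,5,"pics/s10.png")
print(bot.move_linear([x,y,.070],max_speed=.02,force_limit=6)); st("down")
```

```text
False
grip 90.5 [ 0.6034 -0.2363  0.0124] [180.   -0.    7.4] gap 0.176 grip 60.3 F [ 1.2 -0.4  2. ] T [-0.09  0.   -0.01] j6 55.1
 91.0 [ 0.6032 -0.236   0.0303] [180.   -0.    7.4] gap 0.175 grip 59.9 F [ 0.3 -0.  -0.7] T [ 0.03 -0.02 -0.03] j6 55.1
pre 94.3 [ 0.5434 -0.0307  0.0956] [ 1.80e+02 -1.00e-01 -1.01e+01] gap 0.176 grip 59.8 F [-0.7 -0.3 -1.3] T [0.04 0.02 0.03] j6 89.5
True
down 95.4 [ 0.5427 -0.0305  0.0743] [180.    0.  -10.1] gap 0.178 grip 60.5 F [0.2 0.4 3.3] T [0.01 0.06 0.03] j6 89.5
```

View pics/s10.png

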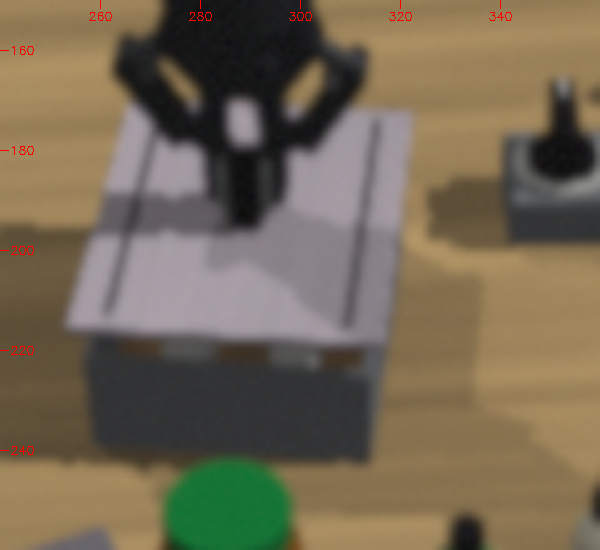

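The lid is over the box with blanks visible beneath, and it touched down at the right height. Release and check.

Run:
```python
from h import *
bot.open_gripper(); p=bot.observe()["tcp_pos"]; bot.move_linear([p[0],p[1],.2]); bot.goto([.35,.35,.3],bot.observe()["tcp_rot"]); st()
c=bot.camera("top"); pts=list(w2px(c,tf(BOX,rect(.188,.158,.069))))
crop(c["color"],240,150,150,120,5,"pics/t11.png",pts)
```

```text
98.7 [0.3506 0.3494 0.2995] [179.9   0.3 -10.1] gap 1.004 grip 0.0 F [ 0.2 -0.6 -0.1] T [0.01 0.03 0.  ] j6 136.8
```

View pics/t11.png

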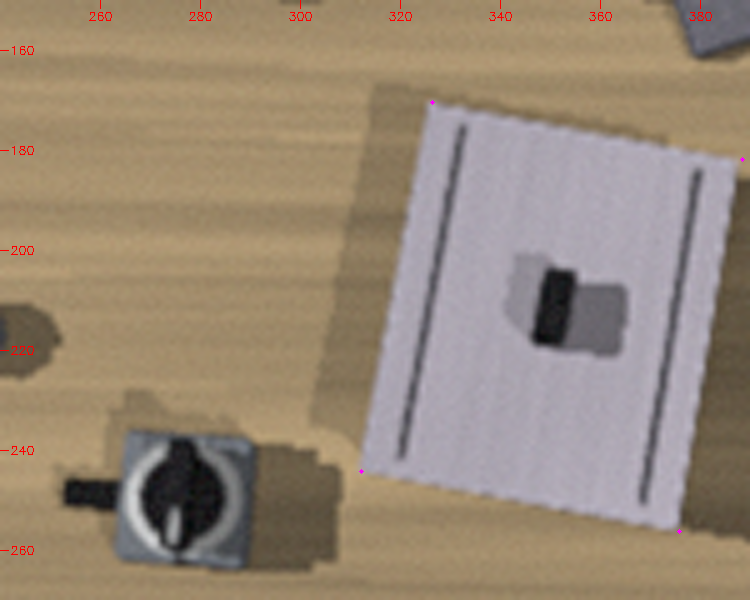

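The lid sits square: its corners match the prediction within 1 px, and the switch is still off. Turning it on.

Run:
```python
from h import *
import h
h.SW=np.array([.4518,.151,-.05]); a=SW[2]+np.pi
turn(a,a-1.26,5)
bot.goto([.3,.35,.3],bot.observe()["tcp_rot"]); bot.sleep(.5); st()
c=bot.camera("top"); crop(c["color"],160,110,240,170,3,"pics/t12.png")
```

```text
at 103.2 [0.4525 0.1511 0.0516] [1.800e+02 1.000e-01 1.771e+02] gap 0.999 grip 0.0 F [-0.5  0.1 -0.1] T [-0.02 -0.03 -0.  ] j6 -77.0
grip 103.8 [0.4519 0.1513 0.0513] [180.    0.  177.1] gap 0.16 grip 32.4 F [-0.6  1.1  2.9] T [ 0.16  0.1  -0.19] j6 -77.0
turned 105.8 [0.4522 0.1512 0.0513] [179.9   0.  105.1] gap 0.156 grip 51.8 F [-2.4  1.2 10.9] T [0.23 0.43 0.82] j6 -5.0
 108.8 [0.3002 0.3498 0.2999] [-179.9   -0.   104.9] gap 1.001 grip 0.0 F [-0.2 -0.2  0.2] T [ 0.02 -0.01  0.  ] j6 25.7
```

View pics/t12.png

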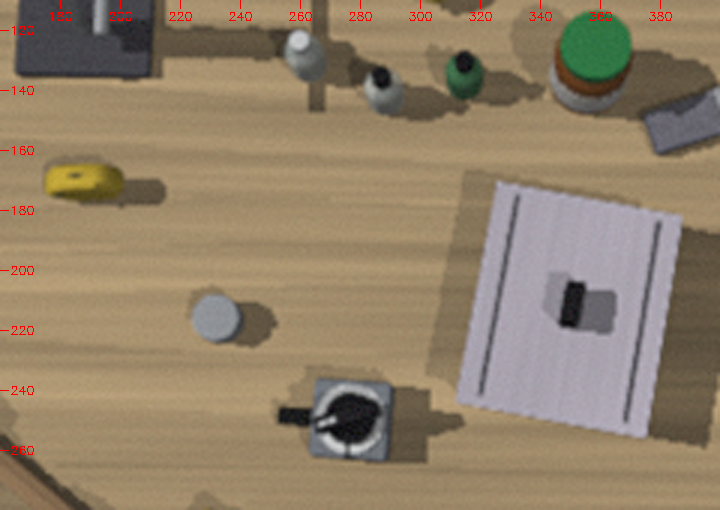

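The switch is on: its line points as at the start, and the stop was felt at 0.8 N m. The lid is square, the bystanders are in place and the arm is clear.

```bash
python3 -c "
from cell import bot
print(bot.sign_off())"
```

```text
the job is handed in; nothing more can be done
None
```

I loaded all four white blanks upright in their own slots, put the lid back square on the box, turned the switch fully on and handed the job in at about 109 s; no verdict came back.

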